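# Sort look-alike terminal boxes by heft and turn the upside-down one

## Task

The three black boxes of crimp terminals look alike, so heft each one: a box heavier than about 350 g goes in the blue tray for the line, a lighter one goes in the red tray for refilling (within 60 g of that, either tray will do). Every box must end lying flat in its tray with its yellow lid label up, so turn over the one that lies upside down, without dropping any box or letting it topple. Leave the jigs and the cutters where they are.

Things in the scene. Friction and masses are not known exactly. Their poses are not given: they have to be found in the camera images.
- box_a_center (a point): Centre of a closed black plastic parts box, one of three look-alikes, 104 mm long (own x), 52 wide (own y), 44 high (own z, out through the lid). Flat smooth sides, rigid, weight centred. Yellow label on the lid; grey feet and ribs underneath. Mass hidden: anything from 100 g (empty) to 625 g (full). Starts lid up on the bench.
- box_b_center (a point): Centre of a closed black plastic parts box, one of three look-alikes, 104 mm long (own x), 52 wide (own y), 44 high (own z, out through the lid). Flat smooth sides, rigid, weight centred. Yellow label on the lid; grey feet and ribs underneath. Mass hidden: anything from 100 g (empty) to 625 g (full). Starts lid up on the bench.
- box_c_center (a point): Centre of a closed black plastic parts box, one of three look-alikes, 104 mm long (own x), 52 wide (own y), 44 high (own z, out through the lid). Flat smooth sides, rigid, weight centred. Yellow label on the lid; grey feet and ribs underneath. Mass hidden: anything from 100 g (empty) to 625 g (full). Starts upside down on the bench, lid underneath.
- blue_tray: Blue painted sheet tray, fixed, open above: 278 mm long (own x), 148 wide (own y), inside 270 x 140, floor 4 mm thick, top of lip 14 mm above the bench. Origin: centre of its underside. Takes three boxes lying across it (long side along the tray's y), 85 mm apart. May stand left or right. For boxes over about 350 g.
- red_tray: Red painted sheet tray, fixed, open above: 278 mm long (own x), 148 wide (own y), inside 270 x 140, floor 4 mm thick, top of lip 14 mm above the bench. Origin: centre of its underside. Takes three boxes lying across it (long side along the tray's y), 85 mm apart. May stand left or right. For boxes under about 350 g.
- jig_stack: Bystander: stack of four silver solder jigs, 147 x 65 mm, 61 mm high to the top of its clamp screw; origin at the middle of its underside.
- jig_single: Bystander: one silver solder jig with a brass clamp bar, 140 x 60 mm, 25 mm high; origin at the middle of its underside.
- cutters: Bystander: side cutters with red handles lying flat, about 150 mm long, 12 mm high; origin between the handles, jaws along own x.
Not all that is in view belongs to the job. Leave any orange look-alike of the part that bears box_c_center alone. What is shaped like the part that bears box_b_center but turquoise is not meant.

How it is judged:
By the outcome, as a careful person would: the job done as asked, in the order asked, and still so for the second after the job is handed in, with the robot touching nothing.
It also fails if it takes over 72 s, if anything falls off the work surface, if the arm or the gripper's body presses on something with over 40 N, if the wrist force passes 120 N, or if a joint passes its speed limit or range.

## Robot

A 6-joint arm with a two-finger parallel gripper is mounted at the origin on the work surface. World frame = base frame: x ahead of the robot, y to its left, z up, the work surface at z = 0. Lengths are in m, angles in degrees, forces in N, time in s.
With the tool pointing down it reaches from about 0.375 to 0.9 m from the base axis. Payload 3.1 kg.
Tool frame: the origin (TCP) lies at the very end of the fingers, on their centre line; the grasp point (between the pads) lies 19 mm behind it; z points along the fingers, y is the line along which they close (so a half turn about z gives the same grasp; the last joint's range is limited). The gripper opens to 87 mm and grips with 3 to 60 N. Pads are 19 mm wide; open, the fingers measure 117 mm over their backs; the gripper's body (75 mm by 190 mm) begins 51 mm behind the grasp point.
Start: joints at [-76.06, 30.224, 82.088, -0, 67.689, -10.227], TCP at [0.256, -0.57, 0.223] pointing down, gripper open.
Joint ranges: [-176.69, 176.69], [-43.24, 126.21], [12.49, 139.97], [-82, 262], [0, 151.66], [-163.58, 163.58]. Speed limits (degrees/s): [159.86, 159.86, 180, 180, 180, 180].

## Interface

Orientations are given as a 3x3 rotation matrix whose columns are the frame's x, y, z axes.
In Python, from rig import bot, imaging gives the robot as it stands.
- The arm moves only by the tool drive_tool, never from a script. Its argument "deltas" is text: rows parted by semicolons, each of 5 numbers parted by spaces: the finger opening in mm, from 0 to 87, then the shift along the world's x, y, z in mm, then the turn about the world's z in rad. In form: jaw dx dy dz twist; .... A call has 1 to 12 rows; each row is the pose to reach, as a shift and turn from the pose commanded when the call began; what a row does not reach only later rows make up. A row lasts 1/10 s, in which the tool goes at most 50 mm and 8.59 degrees, less where a joint would pass 70% of its speed; a pose out of reach is approached as far as the arm can. A call with a gripper value outside its range is refused whole. The fingers move at their own pace and stop on an object; the grip force is fixed at half the most. Time passes only in rows, so rows that repeat a pose let the fingers close. It gives the time, the measured TCP pose, the force, the opening and the grip force at its end, in the units of the state.
- bot.read_state(): the state, without advancing time (a new reading comes with each control period).
- imaging.capture(name): name is "scene" or "top" or "wrist"; returns the picture (384x512x3 uint8, red, green, blue); there is no depth.
- imaging.camera_model(name): a dict with "fx", "fy", "cx", "cy" (pixels), "T" (4x4, takes a point from camera to world coordinates). Camera axes: x right, y down, z forward; pixel columns grow to the right and rows downward; lengths in m; the calibration is good to about 2 mm. A picture is of the moment at which its call begins: read the wrist's pose just before it. camera_model takes no time and is no camera call; for the wrist camera it gives the pose at the moment of the call.
- bot.hand_in(): hands the job in; it is judged then, once.
The state is a dict: "time_s": time; "joint_positions": joint angles; "qvel": joint speeds; "tau": joint torques, N m; "position": TCP position; "tcp_rot": TCP orientation; "force": force on the tool from outside, world axes, zero at the start; "moment": the same for the moment, N m; "opening": opening from 0.0 (shut) to 1.0 (fully open); "grasp_force": force on a finger pad.
Only numpy, scipy, OpenCV 4.12 (cv2) and the standard library are available. Lean on these libraries where they do the work, as an engineer would, in place of code of your own. Each camera call takes 0.05 s, during which the arm holds its last target. There are 200 camera calls.

## Working session

There is one attempt and no reset: what is moved stays moved. The work goes in short steps, Python scripts to look and compute and a tool call to move; the robot and the scene stay as the last step left them, time stands still between calls to the robot, and variables do not carry over. Pictures are saved under pics/ and viewed, at most 10 in all, crops included, and the job is handed in when it is done.

Besides the shell and the picture viewer there is one more tool, called after "Request:" as a command line: name --argument value ..., lists and objects as JSON in quotes. drive_tool: Moves the arm, as the interface text tells. Its arguments: {"type":"object","properties":{"deltas":{"type":"string"}},"required":["deltas"]}

```bash
mkdir -p pics
python3 - <<'E'
from rig import bot, imaging
import cv2,numpy as np
s=bot.read_state(); print({k:np.round(v,3).tolist() for k,v in s.items()})
for n in ["top","scene"]:
    im=imaging.capture(n); cv2.imwrite(f"pics/{n}0.png",im[...,::-1])
    cv2.imwrite(f"pics/{n}0b.png",cv2.resize(im[...,::-1],(800,600),interpolation=cv2.INTER_CUBIC))
    m=imaging.camera_model(n); print(n,m["fx"],m["cx"],m["cy"],np.round(m["T"],3).tolist())
E
```

```text
{'time_s': 0.0, 'joint_positions': [-76.059, 30.278, 82.156, -0.001, 67.692, -10.229], 'qvel': [0.035, 0.002, 0.108, 0.081, 0.116, 0.004], 'tau': [-0.0, -44.005, -17.659, 0.063, 0.058, -0.0], 'position': [0.256, -0.569, 0.222], 'tcp_rot': [[0.912, 0.409, -0.001], [0.409, -0.912, 0.002], [0.0, -0.002, -1.0]], 'force': [0.172, 0.085, 0.544], 'moment': [0.016, -0.018, 0.02], 'grasp_force': 0.0, 'opening': 0.996}
top 462.27599677224777 265.0662202589377 191.88853388983512 [[0.011, -0.999, 0.036, 0.519], [-1.0, -0.01, 0.003, -0.067], [-0.003, -0.036, -0.999, 1.395], [0.0, 0.0, 0.0, 1.0]]
scene 409.5132127755975 255.1765541874497 190.70675285191945 [[-0.32, 0.746, -0.583, 1.09], [0.947, 0.261, -0.186, 0.111], [0.014, -0.612, -0.791, 0.79], [0.0, 0.0, 0.0, 1.0]]
```

View pics/top0b.png

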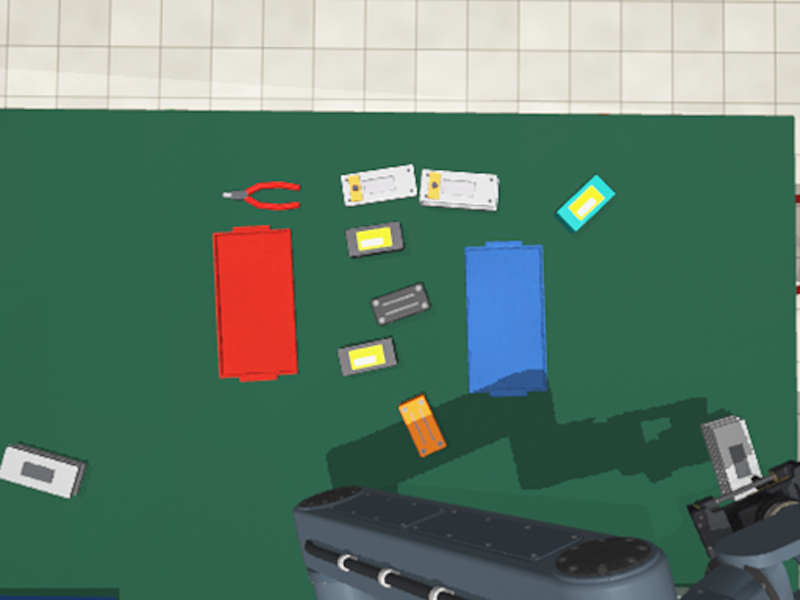

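View pics/scene0b.png

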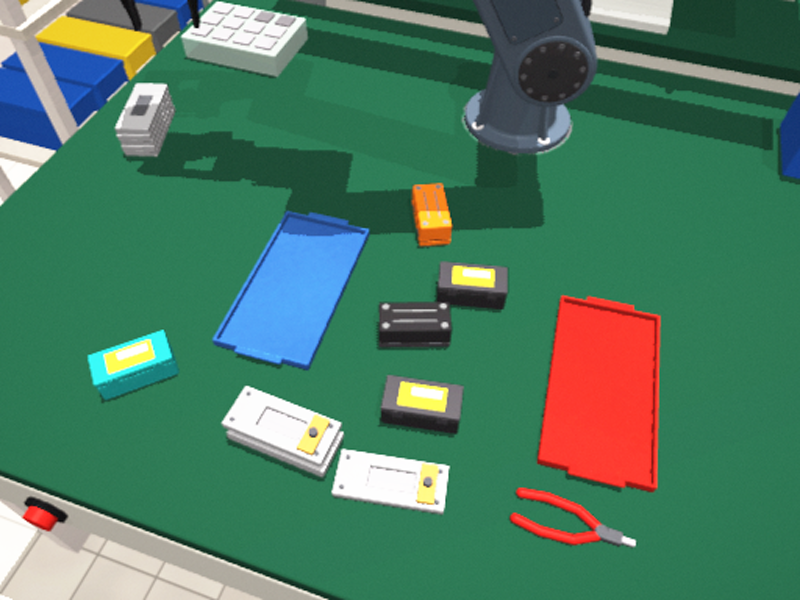

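Top view (800×600 pixels): lid-up black boxes are at (375,240) and (367,356). The upside-down black box with feet is at (400,303). The red tray is at (256,304) and the blue tray at (506,318). The orange box (422,425) and turquoise box (585,203) are decoys because of their colour. The jigs and cutters are along the top.

```bash
cat > h.py <<'E'
import cv2,numpy as np
from rig import bot,imaging
def ray(m,u,v,z):
    T=np.array(m["T"]); d=T[:3,:3]@[(u-m["cx"])/m["fx"],(v-m["cy"])/m["fy"],1]; o=T[:3,3]
    return o+d*(z-o[2])/d[2]
def rect(m,mask,z):
    """centre, sides (mm), long-axis angle of largest blobs in world"""
    out=[]
    for c in cv2.findContours(mask.astype(np.uint8),cv2.RETR_EXTERNAL,cv2.CHAIN_APPROX_NONE)[0]:
        if cv2.contourArea(c)<60: continue
        w=np.float32([ray(m,*p[0],z)[:2]*1000 for p in c])
        (cx,cy),(a,b),t=cv2.minAreaRect(w)
        if a<b: a,b,t=b,a,t+90
        M=cv2.moments(c); u=[int(M['m10']/M['m00']),int(M['m01']/M['m00'])]
        out.append((u,np.round([cx,cy,a,b,(t+90)%180-90],1).tolist()))
    return out
E
python3 - <<'E'
from h import *
im=cv2.imread("pics/top0.png"); m=imaging.camera_model("top")
H,S,V=[x.astype(int) for x in cv2.split(cv2.cvtColor(im,cv2.COLOR_BGR2HSV))]
roi=np.zeros(H.shape,bool); roi[90:300,120:400]=1
print("yellow",rect(m,roi&(abs(H-29)<6)&(S>120)&(V>150),.044))
k=np.ones((5,5),np.uint8)
g=(roi&(S<70)&(V<140)); g[250:]=0
g=cv2.morphologyEx(cv2.morphologyEx(g.astype(np.uint8),cv2.MORPH_CLOSE,k),cv2.MORPH_OPEN,np.ones((3,3)))
print("dark",rect(m,g,.044))
print("red",rect(m,roi&((H<6)|(H>174))&(S>150),.014))
print("blue",rect(m,roi&(abs(H-108)<8)&(S>120),.014))
print("white",rect(m,roi&(S<40)&(V>170),.04))
cv2.imwrite("pics/crop.png",cv2.resize(im[130:300,190:300],None,fx=3.5,fy=3.5,interpolation=cv2.INTER_CUBIC))
E
```

```text
yellow [([234, 228], [461.7, 26.3, 62.5, 34.8, -77.3]), ([239, 152], [683.3, 15.4, 63.1, 34.5, -80.6]), ([374, 129], [754.4, -382.5, 58.7, 31.1, -44.5])]
dark [([220, 231], [452.5, 65.0, 53.0, 25.5, 14.6]), ([247, 223], [470.0, -8.1, 54.4, 37.3, 16.5]), ([255, 194], [560.7, -35.2, 103.7, 52.9, -70.1]), ([239, 154], [681.8, 15.0, 104.9, 55.8, -80.4])]
red [([162, 193], [561.4, 243.8, 296.0, 150.2, 3.9]), ([173, 124], [767.8, 213.9, 102.4, 54.6, -89.1])]
blue [([323, 203], [536.8, -236.5, 297.0, 150.1, 2.2])]
white [([293, 120], [778.7, -144.1, 146.7, 67.7, 86.2]), ([245, 117], [785.3, 7.9, 138.1, 59.9, -80.4])]
```

View pics/crop.png

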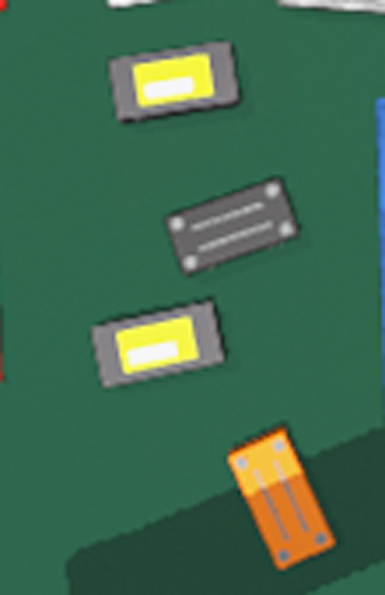

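Three candidates are black: near (234,228), far (239,152) and upside-down (255,194) in 512-px coordinates. The crop confirms black bodies, with feet and ribs showing only on the middle one. The orange and turquoise boxes are excluded. I'll start with the near box at (462,26).

Request:
drive_tool --deltas "70 206 595 -60 1.372;70 206 595 -60 1.372;70 206 595 -60 1.372;70 206 595 -60 1.372;70 206 595 -60 1.372;70 206 595 -60 1.372;70 206 595 -60 1.372;70 206 595 -60 1.372;70 206 595 -60 1.372;70 206 595 -60 1.372;70 206 595 -60 1.372;70 206 595 -60 1.372"

```text
time_s: 1.3
position: [0.4516, -0.0038, 0.1654]
tcp_rot: [[-0.221, 0.975, -0.0], [0.975, 0.221, -0.0], [-0.0, -0.0, -1.0]]
force: [0.6, -0.1, -1.1]
opening: 0.801
grasp_force: 0.0
```

Request:
drive_tool --deltas "70 10 30 0 0;70 10 30 0 0;70 10 30 0 0;70 10 30 0 0"

```text
time_s: 1.7
position: [0.4609, 0.0235, 0.1655]
tcp_rot: [[-0.22, 0.975, -0.001], [0.975, 0.22, -0.0], [-0.0, -0.001, -1.0]]
force: [-1.1, 0.4, -0.3]
opening: 0.806
grasp_force: 0.0
```

```bash
cat >> h.py <<'E'
def heft(n=6):
    f=[]
    for i in range(n):
        im=imaging.capture("wrist"); s=bot.read_state(); f.append(np.r_[s["force"],s["moment"]])
    f=np.array(f); print("t",round(s["time_s"],2),"F,M",f.mean(0).round(3),"sd",f[:,2].std().round(2),"pos",np.round(s["position"],4),"yaw",np.degrees(np.arctan2(s["tcp_rot"][1][1],s["tcp_rot"][0][1])).round(2),"open",round(s["opening"]*87,1),"grip",s["grasp_force"])
    return im
E
python3 - <<'E'
from h import *
im=heft(8); cv2.imwrite("pics/w1.png",im[...,::-1])
m=imaging.camera_model("wrist")
H,S,V=[x.astype(int) for x in cv2.split(cv2.cvtColor(im,cv2.COLOR_RGB2HSV))]
print(rect(m,(abs(H-29)<6)&(S>120)&(V>150),.044))
E
```

```text
t 2.1 F,M [-0.112 -0.079  0.285 -0.009 -0.125 -0.019] sd 0.48 pos [0.4613 0.0237 0.1657] yaw 12.71 open 70.2 grip 0.0
[([141, 229], [353.9, -49.3, 11.3, 7.6, 12.8]), ([260, 180], [461.7, 26.3, 62.2, 34.8, -77.2])]
```

View pics/w1.png

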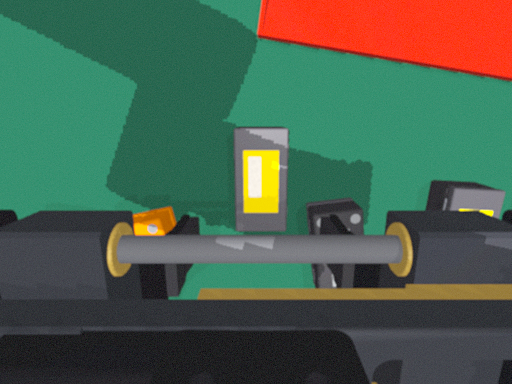

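Request:
drive_tool --deltas "58 1 2.5 -40 0;58 1 2.5 -80 0;58 1 2.5 -120 0;58 1 2.5 -150 0;58 1 2.5 -161 0;58 1 2.5 -161 0;40 1 2.5 -161 0;40 1 2.5 -161 0;40 1 2.5 -161 0;40 1 2.5 -161 0"

```text
time_s: 3.1
position: [0.4631, 0.0266, 0.0057]
tcp_rot: [[-0.221, 0.975, 0.002], [0.975, 0.221, -0.0], [-0.001, 0.002, -1.0]]
force: [-0.5, 0.7, 3.7]
opening: 0.59
grasp_force: 30.0
```

Request:
drive_tool --deltas "40 0 0 20 0;40 0 0 60 0;40 0 0 100 0;40 0 0 120 0;40 0 0 120 0;40 0 0 120 0"

```text
time_s: 3.7
position: [0.4619, 0.0268, 0.1246]
tcp_rot: [[-0.221, 0.975, 0.0], [0.975, 0.221, -0.0], [-0.0, 0.0, -1.0]]
force: [0.4, -0.4, -3.9]
opening: 0.597
grasp_force: 30.0
```

```bash
python3 -c "
from h import *
heft(10)"
```

```text
t 4.2 F,M [-0.207 -0.256 -3.872 -0.01  -0.102 -0.004] sd 0.25 pos [0.4621 0.0267 0.1242] yaw 12.77 open 51.8 grip 29.998252275399864
```

Near box: about 4.0 N, roughly 400 g, so it goes in the blue tray, low-x slot.

Request:
drive_tool --deltas "40 -10 -267 0 -0.185;40 -10 -267 0 -0.185;40 -10 -267 0 -0.185;40 -10 -267 0 -0.185;40 -10 -267 0 -0.185;40 -10 -267 0 -0.185;40 -10 -267 -40 -0.185;40 -10 -267 -80 -0.185;40 -10 -267 -100 -0.185;40 -10 -267 -108 -0.185;40 -10 -267 -113 -0.185;40 -10 -267 -113 -0.185"

```text
time_s: 5.4
position: [0.4527, -0.2403, 0.0118]
tcp_rot: [[-0.038, 0.999, 0.0], [0.999, 0.038, -0.0], [-0.0, 0.0, -1.0]]
force: [0.7, 0.7, -3.7]
opening: 0.597
grasp_force: 30.0
```

Request:
drive_tool --deltas "40 0 0 -0.5 0;58 0 0 -0.5 0;58 0 0 -0.5 0;58 0 0 -0.5 0;58 0 0 50 0;58 0 0 100 0;58 0 0 140 0"

```text
time_s: 6.1
position: [0.4525, -0.2404, 0.1537]
tcp_rot: [[-0.038, 0.999, 0.001], [0.999, 0.038, -0.001], [-0.001, 0.001, -1.0]]
force: [0.8, -0.9, 0.8]
opening: 0.669
grasp_force: 0.0
```

Request:
drive_tool --deltas "60 230 255.5 0 0.127;60 230 255.5 0 0.127;60 230 255.5 0 0.127;60 230 255.5 0 0.127;60 230 255.5 0 0.127;60 230 255.5 0 0.127;60 230 255.5 0 0.127;60 230 255.5 0 0.127;60 230 255.5 0 0.127"

```text
time_s: 7.0
position: [0.6821, 0.0163, 0.1514]
tcp_rot: [[-0.167, 0.986, -0.001], [0.986, 0.167, -0.0], [-0.0, -0.001, -1.0]]
force: [-0.4, -0.8, -0.1]
opening: 0.689
grasp_force: 0.0
```

Run:
```python
from h import *
im=heft(6)
m=imaging.camera_model("wrist")
H,S,V=[x.astype(int) for x in cv2.split(cv2.cvtColor(im,cv2.COLOR_RGB2HSV))]
print(rect(m,(abs(H-29)<6)&(S>120)&(V>150),.044))
```

```text
t 7.3 F,M [ 0.02  -0.395 -0.211 -0.017 -0.076  0.022] sd 0.56 pos [0.6816 0.0139 0.1518] yaw 9.35 open 60.0 grip 0.0
[([262, 185], [683.7, 15.3, 62.6, 35.0, -80.6]), ([368, 155], [774.1, 56.8, 44.0, 17.5, 9.4])]
```

Request:
drive_tool --deltas "60 1 1.5 -40 0;60 1 1.5 -80 0;60 1 1.5 -120 0;60 1 1.5 -140 0;60 1 1.5 -147 0;60 1 1.5 -147 0;40 1 1.5 -147 0;40 1 1.5 -147 0;40 1 1.5 -147 0;40 1 1.5 -147 0"

```text
time_s: 8.3
position: [0.6846, 0.0164, 0.0066]
tcp_rot: [[-0.164, 0.986, 0.003], [0.986, 0.164, -0.001], [-0.001, 0.003, -1.0]]
force: [-0.7, 0.2, 5.1]
opening: 0.597
grasp_force: 30.0
```

Request:
drive_tool --deltas "40 0 0 20 0;40 0 0 60 0;40 0 0 100 0;40 0 0 120 0;40 0 0 120 0;40 0 0 120 0"

```text
time_s: 8.9
position: [0.6825, 0.017, 0.124]
tcp_rot: [[-0.164, 0.986, -0.001], [0.986, 0.164, 0.0], [0.0, -0.001, -1.0]]
force: [-1.0, -0.6, -4.2]
opening: 0.597
grasp_force: 30.0
```

```bash
python3 -c "
from h import *
heft(12)"
```

```text
t 9.5 F,M [ 0.07  -0.125 -2.741  0.005 -0.104  0.007] sd 0.7 pos [0.6833 0.0167 0.1245] yaw 9.45 open 52.1 grip 29.986564470039525
```

Far box: about 2.7 N, roughly 280 g, so it goes in the red tray, high-x slot.

Request:
drive_tool --deltas "40 -37 233 0 -0.097;40 -37 233 0 -0.097;40 -37 233 0 -0.097;40 -37 233 0 -0.097;40 -37 233 0 -0.097;40 -37 233 -20 -0.097;40 -37 233 -60 -0.097;40 -37 233 -95 -0.097;40 -37 233 -108 -0.097;40 -37 233 -114 -0.097;40 -37 233 -114 -0.097;40 -37 233 -114 -0.097"

```text
time_s: 10.7
position: [0.648, 0.2499, 0.0122]
tcp_rot: [[-0.068, 0.998, 0.004], [0.998, 0.068, 0.001], [0.001, 0.004, -1.0]]
force: [0.7, -0.7, -3.1]
opening: 0.595
grasp_force: 30.0
```

Request:
drive_tool --deltas "58 0 0 0 0;58 0 0 0 0;58 0 0 0 0;58 0 0 0 0;58 0 0 50 0;58 0 0 100 0;58 0 0 140 0"

```text
time_s: 11.4
position: [0.6471, 0.2499, 0.153]
tcp_rot: [[-0.068, 0.998, 0.002], [0.998, 0.068, 0.0], [0.0, 0.002, -1.0]]
force: [0.7, -0.0, -0.3]
opening: 0.665
grasp_force: 0.0
```

Request:
drive_tool --deltas "62 -101 -243.5 0 0.279;62 -101 -243.5 0 0.279;62 -101 -243.5 0 0.279;62 -101 -243.5 0 0.279;62 -101 -243.5 0 0.279;62 -101 -243.5 0 0.279;62 -101 -243.5 0 0.279;62 -101 -243.5 -40 0.279;62 -101 -243.5 -80 0.279;62 -101 -243.5 -120 0.279;62 -101 -243.5 -140 0.279;62 -101 -243.5 -148 0.279"

```text
time_s: 12.6
position: [0.5447, 0.0081, 0.0002]
tcp_rot: [[-0.342, 0.94, -0.003], [0.94, 0.342, 0.001], [0.002, -0.003, -1.0]]
force: [-5.8, 0.9, 42.0]
opening: 0.711
grasp_force: 24.4
```

Request:
drive_tool --deltas "62 0 0 0 0;40 0 0 0 0;40 0 0 0 0;40 0 0 0 0;40 0 0 0 0;40 0 0 20 0;40 0 0 40 0;40 0 0 60 0;40 0 0 60 0;40 0 0 60 0"

```text
time_s: 13.6
position: [0.545, 0.0062, 0.0625]
tcp_rot: [[-0.34, 0.941, -0.0], [0.941, 0.34, 0.0], [0.0, -0.0, -1.0]]
force: [-0.4, -0.3, -2.5]
opening: 0.594
grasp_force: 30.0
```

Run:
```python
from h import *
im=heft(10)
sc=imaging.capture("scene")[120:270,180:330]
cv2.imwrite("pics/s2.png",cv2.resize(sc[...,::-1],(600,600),interpolation=cv2.INTER_CUBIC))
```

```text
t 14.1 F,M [-0.033 -0.007 -2.65   0.116 -0.062 -0.008] sd 0.65 pos [0.5452 0.0063 0.0623] yaw 19.89 open 51.8 grip 29.99434200930409
```

View pics/s2.png

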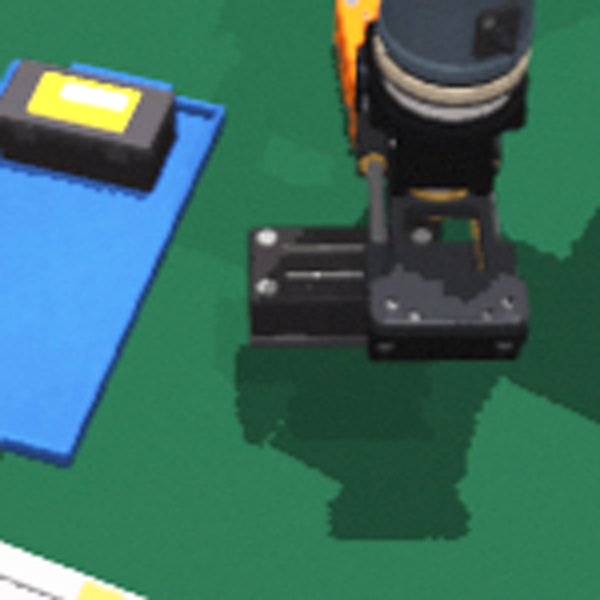

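The picture shows the box gripped at its +y end and held level, with the B end to the left at about (250,290) in the crop. It weighs about 2.65 N (270 g), so it goes in red. The full-pad grip does not pivot. I'll set it down and pinch only the top corner of that end, so it can swing down under gravity.

Request:
drive_tool --deltas "40 0 0 -30 0;40 0 0 -50 0;40 0 0 -57 0;40 0 0 -60 0;62 0 0 -60 0;62 0 0 -60 0;62 0 0 -60 0;62 0 0 -40 0;62 -2 5 -24 0;62 -4 11 -24 0;62 -4 11 -24 0"

```text
time_s: 15.25
position: [0.5411, 0.0179, 0.0389]
tcp_rot: [[-0.341, 0.94, 0.0], [0.94, 0.341, 0.0], [-0.0, 0.0, -1.0]]
force: [-0.6, -0.9, -0.9]
opening: 0.714
grasp_force: 0.0
```

Request:
drive_tool --deltas "40 0 0 0 0;40 0 0 0 0;40 0 0 0 0;40 0 0 0 0;40 0 0 15 0;40 0 0 30 0;40 0 0 45 0;40 0 0 60 0;40 0 0 60 0;40 0 0 60 0"

```text
time_s: 16.25
position: [0.541, 0.0172, 0.0982]
tcp_rot: [[-0.34, 0.94, -0.0], [0.94, 0.34, 0.0], [0.0, -0.0, -1.0]]
force: [-0.4, 0.1, -3.2]
opening: 0.578
grasp_force: 30.0
```

Run:
```python
from h import *
im=heft(4)
sc=imaging.capture("scene")[120:270,180:330]
cv2.imwrite("pics/s3.png",cv2.resize(sc[...,::-1],(600,600),interpolation=cv2.INTER_CUBIC))
```

```text
t 16.45 F,M [-0.08   0.314 -2.709  0.087 -0.081 -0.008] sd 0.62 pos [0.5406 0.0173 0.0976] yaw 19.87 open 50.6 grip 29.998265504837036
```

View pics/s3.png

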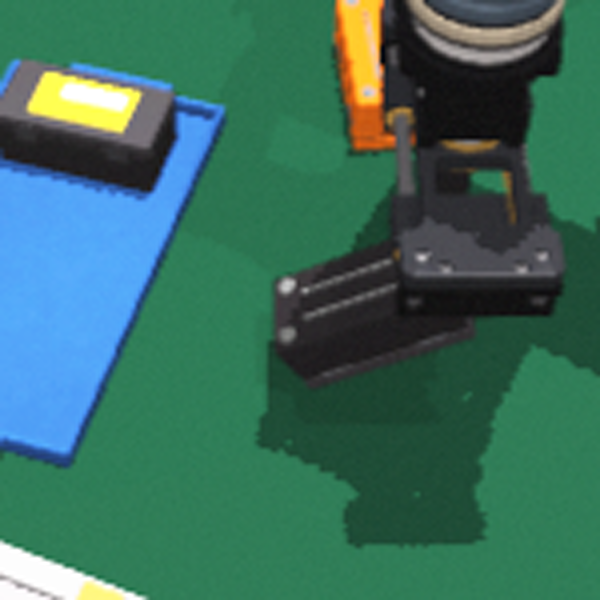

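The box now pivots in the corner pinch and is tilted about 30°, B end down (crop 285,330). I'll help it along with an upward jerk, then check the moment.

Request:
drive_tool --deltas "40 0 0 0 0;40 0 0 0 0;40 0 0 0 0;40 0 0 0 0"

```text
time_s: 16.9
position: [0.5413, 0.0172, 0.0986]
tcp_rot: [[-0.34, 0.94, 0.0], [0.94, 0.34, -0.0], [-0.0, 0.0, -1.0]]
force: [1.2, 0.1, -1.7]
opening: 0.58
grasp_force: 30.0
```

Run:
```python
from h import *
heft(3)
```

```text
t 17.05 F,M [ 0.51   0.181 -2.526  0.136 -0.082  0.014] sd 0.35 pos [0.5413 0.0172 0.0987] yaw 19.88 open 50.5 grip 29.997903406620026
```

Request:
drive_tool --deltas "40 0 0 50 0;40 0 0 50 0;40 0 0 50 0;40 0 0 20 0;40 0 0 70 0;40 0 0 70 0"

```text
time_s: 17.65
position: [0.5421, 0.0173, 0.1666]
tcp_rot: [[-0.34, 0.94, -0.003], [0.94, 0.34, 0.001], [0.002, -0.003, -1.0]]
force: [1.7, -1.8, -1.7]
opening: 0.578
grasp_force: 30.0
```

Run:
```python
from h import *
heft(3)
```

```text
t 17.8 F,M [ 0.015  0.015 -1.755  0.089 -0.123  0.032] sd 0.38 pos [0.5406 0.0174 0.1682] yaw 19.88 open 51.1 grip 29.988757967948914
```

Request:
drive_tool --deltas "40 9 -25 42 0;40 12 -32 54 0;40 13 -36 60 0;40 14 -37 62 0;40 23 -62 104 0;40 26 -69 116 0;40 27 -73 122 0;40 28 -74 124 0;40 37 -99 166 0;40 40 -106 178 0;40 41 -110 184 0;40 42 -111 186 0"

```text
time_s: 19.0
position: [0.5823, -0.0931, 0.3533]
tcp_rot: [[-0.34, 0.94, -0.003], [0.94, 0.34, 0.001], [0.002, -0.003, -1.0]]
force: [0.4, 0.4, -3.3]
opening: 0.582
grasp_force: 30.0
```

Run:
```python
from h import *
im=heft(2)
sc=imaging.capture("scene")[20:220,130:330]
cv2.imwrite("pics/s4.png",cv2.resize(np.hstack([sc]),(600,600),interpolation=cv2.INTER_CUBIC)[...,::-1])
```

```text
t 19.1 F,M [ 4.800e-01 -5.930e-01 -2.645e+00  5.300e-02 -1.470e-01 -1.000e-03] sd 0.07 pos [ 0.5822 -0.0927  0.3529] yaw 19.91 open 50.8 grip 29.984637200832367
```

View pics/s4.png

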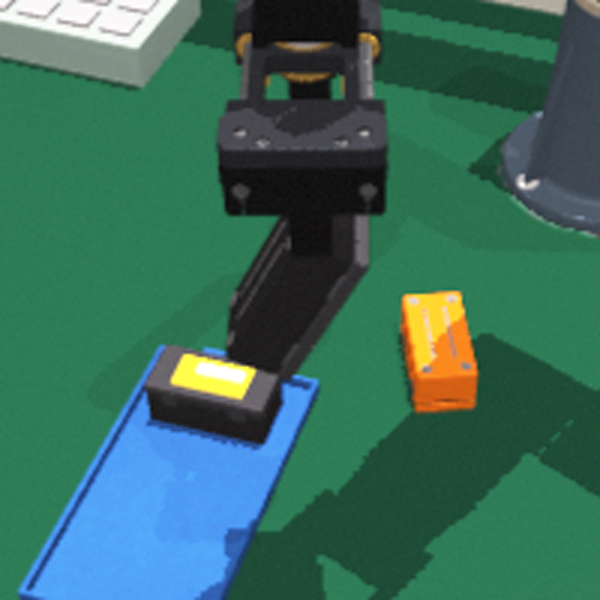

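The picture shows the box hanging about 55–60° B-down from the pinch. I'll carry it gently to clear bench and drag the B edge to bring it upright.

Request:
drive_tool --deltas "40 -1 4 -8 0;40 -3 12 -24 0;40 -6 26 -48 0;40 -11 44 -76 0;40 -16 66 -106 0;40 -21 88 -136 0;40 -26 110 -166 0;40 -31 132 -196 0;40 -36 154 -224 0;40 -36 154 -224 0;40 -36 154 -228 0;40 -36 154 -228 0"

```text
time_s: 20.35
position: [0.5483, 0.0597, 0.127]
tcp_rot: [[-0.34, 0.94, 0.002], [0.94, 0.34, -0.0], [-0.001, 0.002, -1.0]]
force: [0.1, 1.1, -1.9]
opening: 0.582
grasp_force: 30.0
```

Request:
drive_tool --deltas "40 0 0 -5 0;40 0 0 -10 0;40 0 0 -15 0;40 0 0 -18 0"

```text
time_s: 20.75
position: [0.5472, 0.0599, 0.1083]
tcp_rot: [[-0.339, 0.941, -0.0], [0.941, 0.339, 0.0], [0.0, -0.0, -1.0]]
force: [-0.6, 0.8, -2.3]
opening: 0.579
grasp_force: 30.0
```

Not in contact yet. I'll lower further, with a small drag along +u.

Request:
drive_tool --deltas "40 0 0 -3 0;40 0 0 -6 0;40 0 0 -8 0;40 0 0 -8 0"

```text
time_s: 21.15
position: [0.5483, 0.0607, 0.1053]
tcp_rot: [[-0.34, 0.94, 0.004], [0.94, 0.34, 0.0], [-0.001, 0.003, -1.0]]
force: [-6.5, 1.7, 28.0]
opening: 0.581
grasp_force: 30.3
```

Request:
drive_tool --deltas "40 1.5 -4 2 0;40 3 -8 3 0;40 5 -13 3 0;40 7 -19 2 0;40 9 -24 1 0;40 10.5 -29 -1 0;40 10.5 -29 -1 0"

```text
time_s: 21.85
position: [0.5607, 0.029, 0.1039]
tcp_rot: [[-0.341, 0.94, 0.007], [0.94, 0.341, -0.004], [-0.006, 0.005, -1.0]]
force: [-3.6, -4.0, 22.5]
opening: 0.587
grasp_force: 30.3
```

Run:
```python
from h import *
im=heft(2)
a=imaging.capture("scene")[100:300,180:380]; b=imaging.capture("wrist")
cv2.imwrite("pics/s5.png",np.hstack([cv2.resize(a,(400,400),interpolation=cv2.INTER_CUBIC),cv2.resize(b,(400,400))])[...,::-1])
```

```text
t 21.95 F,M [-3.429 -4.007 21.996 -0.609  0.68   0.056] sd 0.04 pos [0.5606 0.0294 0.104 ] yaw 19.94 open 50.8 grip 30.256585478782654
```

View pics/s5.png

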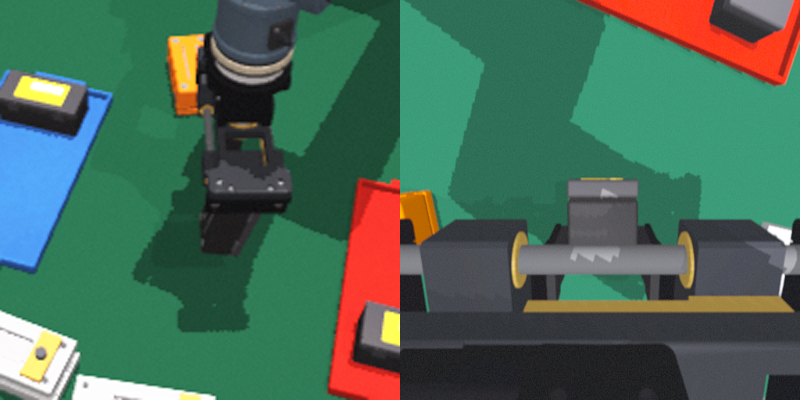

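The wrist view shows the A end face at (600,215) with the yellow lid edge just beyond it, so the box is nearly upright. From the geometry it needs about 25 mm more drag.

Request:
drive_tool --deltas "40 1.5 -4 1 0;40 3 -8 1 0;40 4.5 -12 0 0;40 6 -16 -1 0;40 7.5 -20 -2 0;40 8.5 -24 -3 0;40 8.5 -24 -4 0;40 8.5 -24 -4 0"

```text
time_s: 22.85
position: [0.5676, 0.007, 0.0992]
tcp_rot: [[-0.34, 0.94, 0.004], [0.94, 0.34, -0.001], [-0.002, 0.003, -1.0]]
force: [-4.0, 0.4, 19.1]
opening: 0.589
grasp_force: 30.1
```

Run:
```python
from h import *
heft(2)
```

```text
t 22.95 F,M [-4.5140e+00  6.3300e-01  1.9009e+01  2.8900e-01  6.4300e-01 -5.0000e-03] sd 0.55 pos [0.5676 0.0071 0.0992] yaw 19.88 open 51.1 grip 30.12224167585373
```

Request:
drive_tool --deltas "40 0 0 2 0;40 0 0 3 0;54 0 0 3 0;60 0 0 3 0;62 0 0 3 0;62 0 0 30 0;62 0 0 60 0;62 0 0 60 0"

```text
time_s: 23.75
position: [0.5692, 0.0068, 0.1589]
tcp_rot: [[-0.34, 0.94, 0.008], [0.94, 0.34, -0.001], [-0.004, 0.007, -1.0]]
force: [-0.1, -0.2, 0.6]
opening: 0.712
grasp_force: 0.0
```

Run:
```python
from h import *
a=imaging.capture("scene"); b=heft(1); t=imaging.capture("top")
a=a[80:280,180:380]
cv2.imwrite("pics/s6.png",np.hstack([cv2.resize(a,(400,400),interpolation=cv2.INTER_CUBIC),cv2.resize(b,(400,400))])[...,::-1])
m=imaging.camera_model("wrist"); cv2.imwrite("pics/w6.png",b[...,::-1])
H,S,V=[x.astype(int) for x in cv2.split(cv2.cvtColor(b,cv2.COLOR_RGB2HSV))]
```

```text
t 23.85 F,M [ 0.597  0.93  -0.526  0.042 -0.142  0.034] sd 0.0 pos [0.5666 0.0072 0.1559] yaw 19.88 open 61.8 grip 0.0
```

View pics/s6.png

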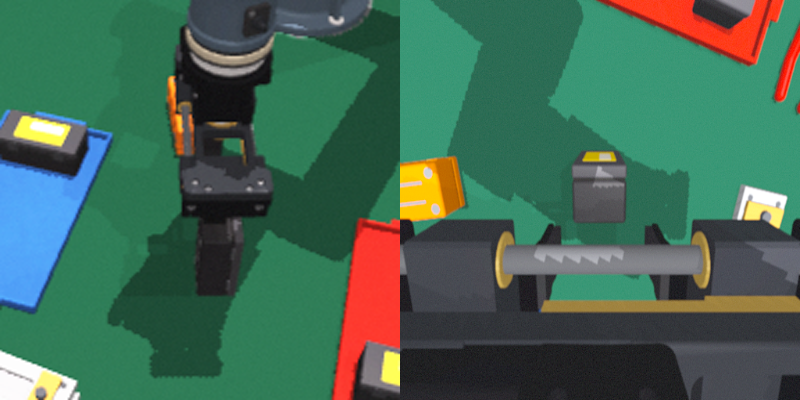

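The box stands upright on its B end, lid facing +y. In the right half, the A end face spans rows 166–222 around column 599. I'll measure that face.

Run:
```python
from h import *
b=cv2.imread("pics/w6.png"); m=imaging.camera_model("wrist")
H,S,V=[x.astype(int) for x in cv2.split(cv2.cvtColor(b,cv2.COLOR_BGR2HSV))]
for u in (245,255,265): print([f"{S[r,u]},{V[r,u]}" for r in range(140,222,3)])
print([f"{S[200,c]},{V[200,c]}" for c in range(210,300,4)])
u=np.array([.340,-.940]); w=np.array([.940,.340])
for p in [(221,213),(288,213),(255,213),(255,172),(255,159)]:
    q=ray(m,*p,.104)*1000; print(p,q.round(1),"u",(u@q[:2]).round(1),"w",(w@q[:2]).round(1))
s=bot.read_state()["position"][:2]; print("tool u,w",u@s*1000,w@s*1000)
```

```text
['139,110', '160,105', '238,177', '255,198', '255,207', '94,111', '23,89', '10,129', '16,126', '12,126', '8,91', '31,65', '14,94', '8,93', '8,91', '3,91', '3,90', '11,96', '17,89', '12,87', '12,84', '18,84', '15,84', '12,83', '10,76', '147,99', '149,101', '156,98']
['145,107', '153,105', '222,178', '85,196', '97,212', '97,113', '14,90', '5,186', '11,182', '11,170', '6,121', '6,87', '11,143', '4,130', '26,98', '11,94', '18,97', '11,89', '12,83', '9,82', '10,80', '6,80', '31,91', '19,79', '17,77', '148,102', '146,98', '162,99']
['147,111', '153,110', '184,180', '17,194', '45,213', '125,110', '24,94', '16,131', '12,123', '12,169', '2,118', '3,91', '7,139', '7,138', '8,97', '5,96', '5,97', '9,87', '21,86', '3,86', '22,91', '24,84', '14,75', '7,78', '21,73', '155,102', '149,101', '123,102']
['148,98', '158,100', '149,99', '23,68', '16,80', '14,88', '15,85', '17,89', '18,87', '12,86', '15,84', '12,85', '15,85', '12,87', '9,88', '26,89', '9,85', '14,88', '18,86', '23,78', '154,106', '155,107', '159,106']
(221, 213) [540.2  -8.3 104. ] u 191.5 w 504.9
(288, 213) [587.9   9.  104. ] u 191.5 w 555.7
(255, 213) [5.644e+02 4.000e-01 1.040e+02] u 191.5 w 530.7
(255, 172) [553.7  30.1 104. ] u 160.0 w 530.8
(255, 159) [550.5  39.1 104. ] u 150.4 w 530.8
tool u,w 185.45119528371745 534.3132157629519
```

Request:
drive_tool --deltas "62 -0.7 -4 -20 0;62 -0.7 -4 -45 0;62 -0.7 -4 -57 0;62 -0.7 -4 -61 0;62 -0.7 -4 -61 0;40 -0.7 -4 -61 0;40 -0.7 -4 -61 0;40 -0.7 -4 -61 0;40 -0.7 -4 -61 0"

```text
time_s: 24.8
position: [0.5662, 0.0031, 0.0954]
tcp_rot: [[-0.34, 0.94, 0.002], [0.94, 0.34, -0.0], [-0.001, 0.001, -1.0]]
force: [-0.8, 0.1, 1.8]
opening: 0.589
grasp_force: 30.0
```

Run:
```python
from h import *
heft(2)
for th in range(0,91,10):
    t=np.radians(th); du=100*np.sin(t)-6*np.cos(t)+6; print(th,np.round([du*.34,-du*.94,100*np.cos(t)+6*np.sin(t)-100],1))
```

```text
t 24.9 F,M [ 0.192 -0.455  3.443 -0.013 -0.169  0.016] sd 0.45 pos [0.5662 0.0031 0.0955] yaw 19.88 open 51.4 grip 30.00059187412262
0 [ 0. -0.  0.]
10 [  5.9 -16.4  -0.5]
20 [ 11.8 -32.5  -4. ]
30 [ 17.3 -47.8 -10.4]
40 [ 22.3 -61.7 -19.5]
50 [ 26.8 -74.  -31.1]
60 [ 30.5 -84.2 -44.8]
70 [ 33.3 -92.  -60.2]
80 [ 35.2 -97.2 -76.7]
90 [ 36.  -99.6 -94. ]
```

Request:
drive_tool --deltas "40 1.5 -4 -1.5 0;40 3 -8 -2 0;40 5 -14 -2.5 0;40 7 -20 -3 0;40 9.5 -26 -4 0;40 11.8 -32.5 -6 0;40 14.5 -40 -9 0;40 17.3 -48 -12 0;40 20 -55 -16.5 0;40 22.3 -62 -21.5 0;40 22.3 -62 -21.5 0"

```text
time_s: 26.0
position: [0.5895, -0.0607, 0.0737]
tcp_rot: [[-0.339, 0.941, 0.003], [0.941, 0.339, -0.002], [-0.003, 0.002, -1.0]]
force: [1.2, -3.5, 6.1]
opening: 0.591
grasp_force: 30.0
```

Run:
```python
from h import *
b=heft(2); a=imaging.capture("scene")[80:280,150:350]
cv2.imwrite("pics/s7.png",np.hstack([cv2.resize(a,(400,400),interpolation=cv2.INTER_CUBIC),cv2.resize(b,(400,400))])[...,::-1])
```

```text
t 26.1 F,M [-0.035 -3.026  5.698 -0.426 -0.136 -0.036] sd 0.15 pos [ 0.5894 -0.0602  0.0741] yaw 19.88 open 51.4 grip 30.01354604959488
```

View pics/s7.png

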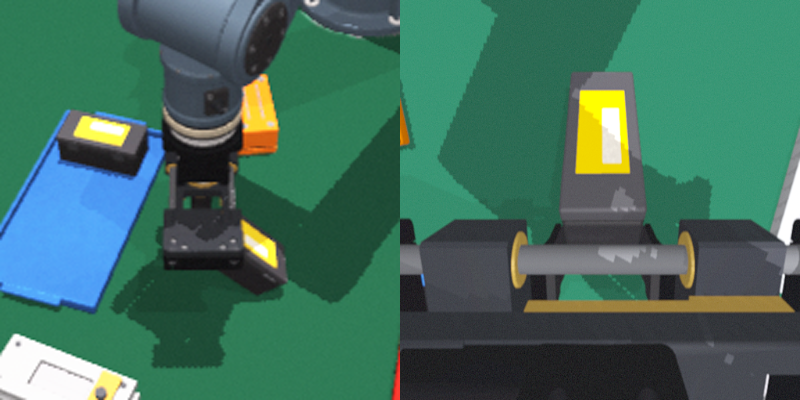

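The box is past vertical with the lid coming up: the left half shows the yellow label at (262,245), and the right half shows the lid at (605,130). I'll finish laying it down.

Request:
drive_tool --deltas "40 2.3 -6.5 -6 0;40 4.5 -12.5 -12 0;40 6.5 -18 -19 0;40 8.2 -22.5 -25.5 0;40 9.7 -27 -33 0;40 11 -30.3 -41 0;40 12 -33 -49 0;40 12.9 -35.5 -57 0;40 13.3 -36.7 -64 0;40 13.6 -37.5 -68 0;40 13.7 -38 -70 0;40 13.7 -38 -70 0"

```text
time_s: 27.35
position: [0.6013, -0.0965, 0.0028]
tcp_rot: [[-0.34, 0.94, -0.001], [0.94, 0.34, 0.0], [0.001, -0.001, -1.0]]
force: [0.8, -1.5, 1.5]
opening: 0.592
grasp_force: 30.0
```

```bash
python3 -c "
from h import *
heft(1)"
```

```text
t 27.4 F,M [ 1.052 -1.2    1.005  0.03  -0.194 -0.054] sd 0.0 pos [ 0.6012 -0.0964  0.0029] yaw 19.89 open 51.5 grip 30.001748953945935
```

Request:
drive_tool --deltas "56 0 0 0 0;62 0 0 0 0;62 0 0 0 0;62 0 0 0 0;62 0 0 50 0;62 0 0 100 0;62 -16 43 147 0;62 -16 43 147 0;62 -16 43 147 0"

```text
time_s: 28.3
position: [0.5857, -0.0524, 0.152]
tcp_rot: [[-0.342, 0.94, 0.003], [0.94, 0.342, -0.001], [-0.002, 0.002, -1.0]]
force: [0.1, -1.0, -1.1]
opening: 0.712
grasp_force: 0.0
```

Run:
```python
from h import *
def yel(b,m):
    H,S,V=[x.astype(int) for x in cv2.split(cv2.cvtColor(b,cv2.COLOR_RGB2HSV))]
    return H,S,V,rect(m,cv2.morphologyEx(((abs(H-29)<6)&(S>100)&(V>110)).astype(np.uint8),cv2.MORPH_CLOSE,np.ones((9,9))),.044)
b=heft(4); m=imaging.camera_model("wrist")
H,S,V,r=yel(b,m); print(r)
print("dark",rect(m,cv2.morphologyEx(((S<75)&(V<150)).astype(np.uint8)[:200],cv2.MORPH_OPEN,np.ones((3,3))),.044))
```

```text
t 28.5 F,M [-0.316 -0.166 -0.128 -0.002 -0.116 -0.016] sd 0.27 pos [ 0.5849 -0.0543  0.1482] yaw 19.86 open 61.7 grip 0.0
[([260, 178], [582.7, -46.3, 62.5, 34.3, -70.9]), ([488, 148], [765.9, 51.0, 46.7, 19.0, 9.2]), ([11, 117], [360.5, -66.0, 52.8, 25.5, -80.7])]
dark [([284, 186], [604.9, -44.0, 25.7, 7.5, -69.1]), ([252, 146], [576.8, -30.5, 70.2, 51.6, -70.0]), ([445, 157], [732.7, 27.9, 75.3, 5.5, -80.5])]
```

The label is flat at the lid height and full size, so the box is lid up. Next I grip it at the centre, weigh it again, and carry it to the red tray's middle slot.

Request:
drive_tool --deltas "62 -2.3 8 -20 -0.01;62 -2.3 8 -60 -0.01;60 -2.3 8 -100 -0.01;60 -2.3 8 -125 -0.01;60 -2.3 8 -138 -0.01;60 -2.3 8 -144 -0.01;60 -2.3 8 -145 -0.01;40 -2.3 8 -145 -0.01;40 -2.3 8 -145 -0.01;40 -2.3 8 -145 -0.01;40 -2.3 8 -145 -0.01"

```text
time_s: 29.6
position: [0.5841, -0.046, 0.0063]
tcp_rot: [[-0.331, 0.944, 0.002], [0.944, 0.331, -0.001], [-0.001, 0.002, -1.0]]
force: [0.5, -1.4, 3.6]
opening: 0.596
grasp_force: 30.0
```

Request:
drive_tool --deltas "40 0 0 20 0;40 0 0 60 0;40 0 0 100 0;40 0 0 120 0;40 0 0 120 0;40 0 0 120 0"

```text
time_s: 30.2
position: [0.5827, -0.0455, 0.1248]
tcp_rot: [[-0.331, 0.944, -0.001], [0.944, 0.331, 0.0], [0.0, -0.0, -1.0]]
force: [0.1, -0.4, -4.1]
opening: 0.596
grasp_force: 30.0
```

```bash
python3 -c "
from h import *
heft(16)"
```

```text
t 31.0 F,M [-2.600e-01  4.100e-02 -2.603e+00  4.000e-03 -1.220e-01 -1.000e-03] sd 0.52 pos [ 0.5834 -0.0458  0.1252] yaw 19.31 open 51.7 grip 29.997982531785965
```

Request:
drive_tool --deltas "40 -22 289.5 0 -0.269;40 -22 289.5 0 -0.269;40 -22 289.5 0 -0.269;40 -22 289.5 0 -0.269;40 -22 289.5 0 -0.269;40 -22 289.5 0 -0.269;40 -22 289.5 -20 -0.269;40 -22 289.5 -60 -0.269;40 -22 289.5 -95 -0.269;40 -22 289.5 -108 -0.269;40 -22 289.5 -114 -0.269;40 -22 289.5 -115 -0.269"

```text
time_s: 32.2
position: [0.5618, 0.2437, 0.0108]
tcp_rot: [[-0.068, 0.998, 0.001], [0.998, 0.068, 0.0], [0.0, 0.001, -1.0]]
force: [-0.2, 0.4, -2.7]
opening: 0.599
grasp_force: 30.0
```

Request:
drive_tool --deltas "40 0 0 0 0;58 0 0 0 0;58 0 0 0 0;58 0 0 0 0;58 0 0 50 0;58 0 0 100 0;58 0 0 150 0;58 -100 -150 180 0;58 -100 -150 180 0;58 -100 -150 180 0;58 -100 -150 180 0"

```text
time_s: 33.3
position: [0.4591, 0.092, 0.1911]
tcp_rot: [[-0.068, 0.998, -0.0], [0.998, 0.068, -0.001], [-0.001, -0.0, -1.0]]
force: [-0.0, 0.3, 0.5]
opening: 0.664
grasp_force: 0.0
```

Run:
```python
from h import *
s=bot.read_state(); print(s["time_s"],np.round(s["position"],3),s["opening"])
im=imaging.capture("top"); m=imaging.camera_model("top"); cv2.imwrite("pics/top9.png",im[...,::-1])
H,S,V=[x.astype(int) for x in cv2.split(cv2.cvtColor(im,cv2.COLOR_RGB2HSV))]
print("yellow",rect(m,cv2.morphologyEx(((abs(H-29)<6)&(S>120)&(V>100)).astype(np.uint8),cv2.MORPH_CLOSE,np.ones((3,3))),.048))
```

```text
33.3 [0.459 0.092 0.191] 0.6644242320568388
yellow [([326, 233], [449.9, -240.9, 61.9, 35.7, -83.9]), ([160, 195], [553.1, 242.7, 61.3, 35.1, -89.0]), ([159, 167], [637.6, 247.3, 61.5, 35.2, -89.0]), ([374, 129], [753.7, -381.6, 58.5, 31.0, -44.5])]
```

Run:
```python
from h import *
m=imaging.camera_model("top")
for f in ["top0","top9"]:
    im=cv2.imread(f"pics/{f}.png")
    H,S,V=[x.astype(int) for x in cv2.split(cv2.cvtColor(im,cv2.COLOR_BGR2HSV))]
    c=np.ones((9,9))
    for n,k,z in [("red",((H<6)|(H>174))&(S>150),.014),("blue",(abs(H-108)<8)&(S>120),.014),("white",(S<40)&(V>170),.04),("orange",(abs(H-13)<6)&(S>150),.044)]:
        k=k.astype(np.uint8); k[:90]=0;k[300:]=0;k[:,:120]=0;k[:,400:]=0
        print(f,n,[x for x in rect(m,k,z) if x[1][2]>90])
    k=((S<75)&(V<140)).astype(np.uint8); k[:145]=0;k[250:]=0;k[:,:130]=0;k[:,185:]=0
    print(f,"dark",rect(m,cv2.morphologyEx(k,cv2.MORPH_CLOSE,np.ones((3,3))),.048))
im=cv2.imread("pics/top9.png"); cv2.imwrite("pics/c9.png",cv2.resize(im[90:300,120:400],None,fx=2.8,fy=2.8))
```

```text
top0 red [([162, 193], [561.4, 243.8, 296.0, 150.2, 3.9]), ([173, 124], [767.8, 213.9, 102.4, 54.6, -89.1])]
top0 blue [([323, 203], [536.8, -236.5, 297.0, 150.1, 2.2])]
top0 white [([293, 120], [778.7, -144.1, 146.7, 67.7, 86.2]), ([245, 117], [785.3, 7.9, 138.1, 59.9, -80.4])]
top0 orange [([269, 272], [335.4, -78.6, 108.6, 54.7, 26.1])]
top0 dark []
top9 red [([160, 181], [566.0, 244.2, 286.8, 150.0, 3.9]), ([173, 124], [767.8, 213.9, 102.4, 54.6, -89.1])]
top9 blue [([323, 203], [536.8, -236.5, 297.0, 150.1, 2.2])]
top9 white [([293, 120], [778.6, -144.0, 146.7, 67.8, 86.2]), ([245, 117], [785.3, 7.9, 138.1, 59.9, -80.4])]
top9 orange [([269, 272], [335.3, -78.3, 108.4, 54.6, 24.7])]
top9 dark [([164, 232], [445.5, 225.8, 107.6, 92.9, -89.4]), ([163, 195], [554.6, 232.6, 117.1, 49.6, -89.4]), ([160, 167], [635.3, 242.9, 106.5, 51.7, -86.9])]
```

Run:
```python
from h import *
im=imaging.capture("scene"); m=imaging.camera_model("scene")
H,S,V=[x.astype(int) for x in cv2.split(cv2.cvtColor(im,cv2.COLOR_RGB2HSV))]
print("scene yellow",[x for x in rect(m,cv2.morphologyEx(((abs(H-29)<6)&(S>110)&(V>100)).astype(np.uint8),cv2.MORPH_CLOSE,np.ones((3,3))),.048) if x[1][2]<80])
```

```text
scene yellow [([273, 309], [797.2, 57.8, 45.4, 19.1, 10.9]), ([200, 277], [783.0, -96.6, 47.4, 20.3, -4.3]), ([387, 266], [638.1, 248.8, 63.8, 36.2, -86.6]), ([390, 232], [554.3, 244.6, 63.9, 36.2, -87.9]), ([80, 229], [758.3, -378.8, 59.5, 32.2, -45.4]), ([200, 145], [451.2, -239.4, 65.1, 37.2, -87.2])]
```

Both views agree: all three labels are up and flat at tray-floor height, inside the right trays, and the bystanders haven't moved.

```bash
python3 -c "
from rig import bot
print(bot.hand_in())"
```

```text
the job is handed in; nothing more can be done
None
```

The job is handed in at about 33 s of the 72 s allowed: one box (about 400 g) is in the blue tray and two (about 280 g and 270 g, the second turned over) are in the red, all flat and label up, with the jigs and cutters unmoved; the one concern is a brief 42 N fingertip press on the bench, since the 40 N limit is stated for the arm or gripper body.

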